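# Interleave two boards in the sloped laminating jig and latch the stack

### The job

One wooden board already lies on the green sloped bed of the laminating jig. Lay the white separator sheet on it, then stack the second wooden board on the sheet, both set down gently (not dropped), flush with the board underneath and up against the low fence; then push the red knob of the hold-down slide fully home so that its tongue covers the end of the stack. Leave everything else on the bench where it is.

Things in the scene. Friction and masses are not known exactly. Their poses are not given: they have to be found in the camera images.
- bed: Green bed of the fixed jig, 100 mm wide, sloping 30 degrees. Origin: on its face, middle of the fence's foot. x points down the slope (away from the robot), y across, z out of the face. Fence at the low end: inner face at x = 0, 30 mm high; sides open. An aluminium block (x = -172 to -270 mm, 60 mm wide, 53 mm high with its rails) carries the slide.
- base_board: First light wooden board, 160 x 60 x 16 mm, loose, lying on the bed against the fence, spanning bed x = -160 to 0 mm, y = -30 to 30 mm; the two further layers belong straight over it (finished stack 38 mm thick). Origin at its centre; x along its length, y across its width, z through its thickness.
- sheet: White rigid plastic separator sheet, 160 x 60 x 6 mm, 60 g, lying flat on the bench. Origin at its centre; x along its length, y across its width, z through its thickness.
- board: Second light wooden board, 160 x 60 x 16 mm, about 110 g, lying flat on the bench. Origin at its centre; x along its length, y across its width, z through its thickness.
- latch (a joint): Hold-down slide at the upper end of the bed, in m: 0 = fully home (tongue's tip at bed x = -140 mm, 20 mm over the stack's end), 0.05 = fully drawn out up the slope. About 3 N to move, stays where left. Steel tongue 34 mm wide, underside at bed z = 42 mm (4 mm over the finished stack), top at 51 mm.
- latch_knob (a point): Top centre of the slide's red knob: an upright (along bed z) cylinder, 26 mm diameter, 40 mm tall above the tongue; at bed x = -(190 mm + joint value), z = 91 mm.
- offcut: Blue painted offcut, 110 x 60 x 16 mm, lying flat among the parts; not needed. Origin at its centre, x along its length.
- tin: Yellow paint tin, 114 mm diameter, 130 mm tall, origin under its centre; not needed.
- bottle: Green bottle, 60 mm diameter, 170 mm tall, origin under its centre; not needed.
- hammer: Hammer lying on the bench, along its x axis; not needed.
- tape: Blue ring (empty reel), 100 mm diameter, 25 mm tall, origin under its centre; not needed.
Not all that is in view belongs to the job. What is shaped like the board but turquoise or yellow is not meant. There is more than one size of the sheet; the job needs the larger.

How it is judged (in metres and radians):
On the way, in this order (a step that is already met when the one before it is completed fails the run):
1. the separator sheet lies flat on the lower board, flush and released (x of sheet in the frame of bed between -0.087 and -0.073 m and y of sheet in the frame of bed between -0.007 and 0.007 m and z of sheet in the frame of bed between 0.016 and 0.022 m and angle between the z axis of sheet and the z axis of bed, either way round below 0.05 rad and angle between the x axis of sheet and the x axis of bed, either way round below 0.09 rad and contact force between the fingers and sheet below 0.1 N and linear speed of sheet below 0.02 m/s), for 0.2 s.
2. the second board lies flat on the sheet, flush and released (x of board in the frame of bed between -0.087 and -0.073 m and y of board in the frame of bed between -0.007 and 0.007 m and z of board in the frame of bed between 0.027 and 0.033 m and angle between the z axis of each of board, sheet and the z axis of bed, either way round below 0.05 rad and angle between the x axis of each of board, sheet and the x axis of bed, either way round below 0.09 rad and x of sheet in the frame of bed between -0.087 and -0.073 m and y of sheet in the frame of bed between -0.007 and 0.007 m and z of sheet in the frame of bed between 0.016 and 0.022 m and contact force between the fingers and board below 0.1 N and linear speed of board below 0.02 m/s), for 0.2 s.
3. the hold-down slide is home over the stack (value of joint latch below 0.004 m), for 0.2 s.
At the end, for the whole second after the job is handed in: Lower board, sheet and second board lie in this order on the bed, flat (height within 3 mm, tilt under 0.05 rad), each within 7 mm of its place along and across the bed and turned under 0.09 rad, at rest and released; the slide is within 4 mm of home (all of step 2 and x of base_board in the frame of bed between -0.087 and -0.073 m and y of base_board in the frame of bed between -0.007 and 0.007 m and z of base_board in the frame of bed between 0.005 and 0.011 m and angle between the z axis of base_board and the z axis of bed, either way round below 0.05 rad and angle between the x axis of base_board and the x axis of bed, either way round below 0.09 rad and contact force between the fingers and sheet below 0.1 N and linear speed of sheet below 0.02 m/s and value of joint latch below 0.004 m); the robot touches nothing.
It fails at once if the sheet or the second board is dropped (falls or flies free faster than 0.6 m/s) ((contact force between the fingers and sheet below 0.05 N and linear speed of sheet above 0.6 m/s) or (contact force between the fingers and board below 0.05 N and linear speed of board above 0.6 m/s)).
It fails at once if something else on the bench is moved more than 25 mm (distance of any of offcut, tin, bottle, hammer, tape from where it was at the start of the episode above 0.025 m).
It also fails if it takes over 72 s, if anything falls off the work surface, if the arm or the gripper's body presses on something with over 40 N, if the wrist force passes 120 N, or if a joint passes its speed limit or range.

### The arm

A 6-joint arm with a two-finger parallel gripper is mounted at the origin on the work surface. World frame = base frame: x ahead of the robot, y to its left, z up, the work surface at z = 0. Lengths are in mm, angles in rad, forces in N, time in s.
With the tool pointing down it reaches from about 275 to 825 mm from the base axis. Payload 5.2 kg.
Tool frame: the origin (TCP) lies at the very end of the fingers, on their centre line; the grasp point (between the pads) lies 19 mm behind it; z points along the fingers, y is the line along which they close (so a half turn about z gives the same grasp; the last joint's range is limited). The gripper opens to 93 mm and grips with 3 to 60 N. Pads are 15 mm wide; open, the fingers measure 128 mm over their backs; the gripper's body (75 mm by 188 mm) begins 65 mm behind the grasp point.
Start: joints at [0.916, 0.259, 1.535, -0, 1.348, -0.203], TCP at [240.102, 494.829, 218.653] pointing down, gripper open.
Joint ranges: [-3.14, 3.14], [-0.91, 2.08], [0.19, 2.58], [-1.22, 4.36], [0.22, 2.71], [-3.12, 3.12]. Speed limits (rad/s): [2.57, 2.57, 3.14, 3.14, 3.14, 3.14].

### API

Orientations are given as [roll, pitch, yaw] about the fixed x, y, z axes, in that order (R = Rz(yaw) Ry(pitch) Rx(roll)).
In Python, from bench import robot gives the robot as it stands. The module is installed in compiled form; this text tells all that it offers. Calls block until the motion is done:
- robot.move_ptp(position, orientation): joint-space move of the TCP to a pose.
- robot.move_linear(position, ori=None, speed=150, f_stop=None): straight line of the TCP; ori=None keeps the orientation; speed is the mean speed in mm/s. With f_stop (N) it stops when the force on the tool has changed by that much, and returns True; else False.
- robot.move_j(angles): joint-space move.
- robot.move_gripper(opening): opening from 0.0 (shut) to 1.0 (fully open); the grip force is fixed at half the most; returns when the fingers have stopped.
- robot.sleep(seconds).
- robot.inverse_kinematics(position, orientation): joint angles nearest the present ones, or None.
- robot.get_image(name): name is "scene" or "top" or "wrist"; returns a dict with "img" (480x640x3 uint8, blue, green, red), "fovy" (degrees; the focal length in pixels is half the picture's height over the tangent of half this angle, whatever the lens; pixels are square), "cx", "cy" (the principal point, pixels), "eye" and "orientation" of the camera in the world. Camera axes: x right, y down, z forward; pixel columns grow to the right and rows downward; lengths in mm; the calibration is good to about 2 mm. A picture is of the moment at which its call begins. There is no depth.
A pose or a line that the arm cannot do raises robot.MotionError and nothing moves.
- robot.hand_in(): hands the job in; it is judged then, once.
Readings, each from a call of its own:
- robot.current_t(): time.
- robot.current_qpos(): joint angles.
- robot.current_joint_vel(): joint speeds.
- robot.current_joint_efforts(): joint torques, N m.
- robot.current_tcp_pos(): TCP position.
- robot.current_eef_rot(): TCP orientation.
- robot.current_contact_force(): force on the tool from outside, world axes, zero at the start.
- robot.current_ft_torque(): the same for the moment, N m.
- robot.current_gripper_width(): opening from 0.0 (shut) to 1.0 (fully open).
- robot.current_finger_force(): force on a finger pad.
Only numpy, scipy, OpenCV 4.12 (cv2) and the standard library are available. Lean on these libraries where they do the work, as an engineer would, in place of code of your own. Each camera call takes 0.05 s, during which the arm holds its last target. There are 200 camera calls.

## Working session

There is one attempt and no reset: what is moved stays moved. The work goes in short steps, each a Python script; the robot and the scene stay as the last script left them, time stands still between calls to the robot, and variables do not carry over. Pictures are saved under pics/ and viewed, at most 10 in all, crops included, and the job is handed in when it is done.

```bash
mkdir -p pics; cat > h.py <<'E'
import numpy as np, cv2
from scipy.spatial.transform import Rotation as R
from bench import robot
def cam(name):
    d=robot.get_image(name); return d
def K(d):
    f=240/np.tan(np.radians(d["fovy"])/2); return f
def Rc(d):
    o=np.array(d["orientation"]); return o if o.shape==(3,3) else R.from_euler('xyz',o).as_matrix()
def ray(d,uv):
    f=K(d); return Rc(d)@np.array([(uv[0]-d["cx"])/f,(uv[1]-d["cy"])/f,1.])
def onz(d,uv,z):
    r=ray(d,uv); e=np.array(d["eye"]); return e+r*(z-e[2])/r[2]
def proj(d,p):
    q=Rc(d).T@(np.array(p)-d["eye"]); f=K(d); return np.array([d["cx"]+f*q[0]/q[2],d["cy"]+f*q[1]/q[2]])
E
python3 - <<'E'
from h import *
for n in("scene","top"):
    d=cam(n); cv2.imwrite(f"pics/{n}.png",d["img"]); print(n,{k:v for k,v in d.items() if k!="img"})
E
```

```text
scene {'fovy': 43.1817390714072, 'cx': 314.08777894795287, 'cy': 240.4046998176889, 'eye': array([1476.58289041,  140.88547384, 1415.83553884]), 'orientation': array([-2.49846654,  0.01025887,  1.68526882])}
top {'fovy': 56.162288121155115, 'cx': 316.9063342977995, 'cy': 240.6127749357452, 'eye': array([ 428.05013163,   -5.32805252, 1306.57360763]), 'orientation': array([-3.03300673,  0.01865585, -1.60042111])}
```

View pics/top.png

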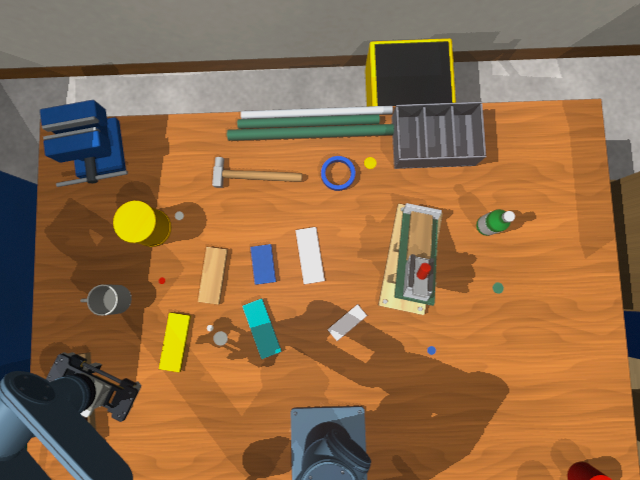

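View pics/scene.png

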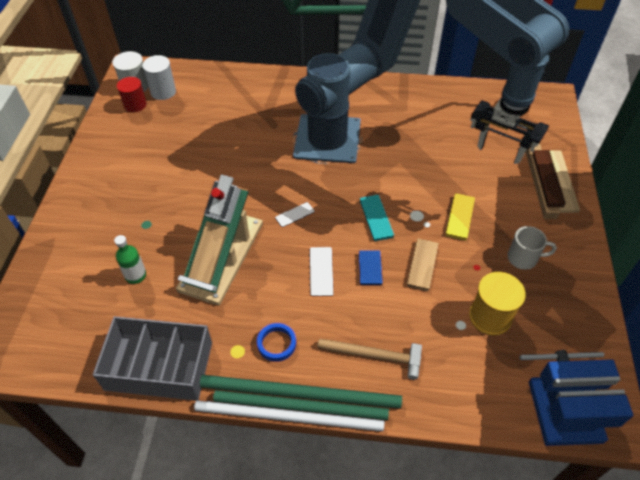

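The top view shows the tan board at (213,275), the large white sheet at (310,255), the small white sheet at (347,322), the blue offcut at (263,264), turquoise (262,328) and yellow (175,342) decoys. The jig is at (412,258) with its fence at the top end (422,210) and the knob at (424,270). By size and colour, the sheet is (310,255) and the board is (213,275). I'll confirm both in a crop.

```bash
cat >> h.py <<'E'
def rect(d,lo,hi,roi,z):
    "min-area rectangle of the largest HSV blob in roi (x0,y0,x1,y1), cast on height z: centre, sides, yaw of long side"
    hsv=cv2.cvtColor(d["img"],cv2.COLOR_BGR2HSV); m=cv2.inRange(hsv,lo,hi); k=np.zeros_like(m); k[roi[1]:roi[3],roi[0]:roi[2]]=255
    m=cv2.morphologyEx(m&k,cv2.MORPH_OPEN,np.ones((3,3)))
    c=max(cv2.findContours(m,0,2)[0],key=cv2.contourArea)[:,0]
    w=np.array([onz(d,p,z)[:2] for p in c],np.float32)
    (x,y),(a,b),t=cv2.minAreaRect(w)
    if a<b: a,b,t=b,a,t+90
    return np.round([x,y,a,b],1),(t+90)%180-90
E
python3 - <<'E'
from h import *
d=dict(robot.get_image("top")); im=d["img"]
hsv=cv2.cvtColor(im,cv2.COLOR_BGR2HSV)
print([hsv[p[1],p[0]].tolist() for p in[(213,275),(208,290),(310,255),(347,322),(240,275),(290,230),(263,264),(420,235)]])
print("sheet",rect(d,(0,0,180),(180,50,255),(285,215,335,295),6))
print("small",rect(d,(0,0,140),(180,60,255),(320,295,375,345),6))
print("board",rect(d,(5,60,170),(25,135,255),(190,235,235,310),16))
print("offcut",rect(d,(105,150,60),(130,255,255),(240,235,285,295),16))
a=cv2.resize(im[200:360,150:390],None,fx=2.5,fy=2.5,interpolation=cv2.INTER_CUBIC)
cv2.imwrite("pics/parts.png",a)
s=robot.get_image("scene")["img"]
j=np.hstack([cv2.resize(im[195:325,370:460],None,fx=4,fy=4,interpolation=2),cv2.resize(s[170:310,170:270],(371,520),interpolation=2)])
cv2.imwrite("pics/jig.png",j)
E
```

```text
[[17, 124, 227], [18, 124, 228], [0, 1, 229], [0, 7, 173], [14, 174, 190], [13, 175, 214], [110, 162, 186], [17, 127, 187]]
sheet (array([529.8,  37.4, 158.9,  60.4]), 7.275355815887451)
small (array([334.3, -63.9, 111.8,  42.2]), -51.762596130371094)
board (array([479.8, 319.7, 158.3,  58.6]), -9.211387634277344)
offcut (array([506.4, 172.5, 106. ,  55.2]), 6.313866138458252)
```

View pics/parts.png

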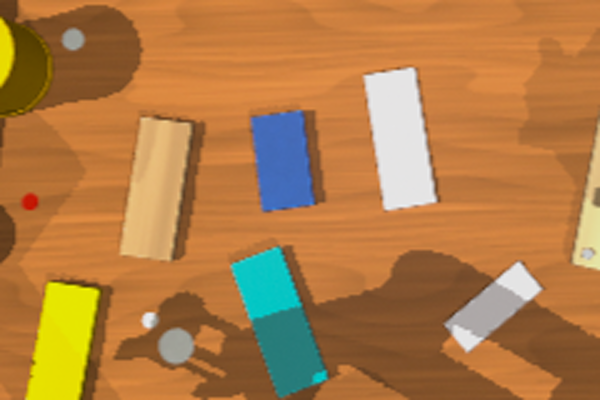

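View pics/jig.png

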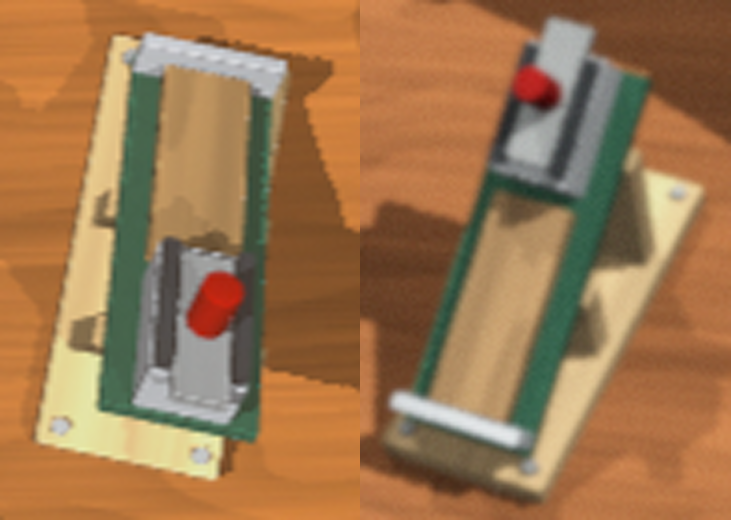

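The crop confirms both: the plain tan board at (480,320) mm, 158x59, and the large white sheet at (530,37) mm, 159x60. The smaller sheet measures 112x42 and is rejected. Next I triangulate the jig roughly from the two views, hover over it, and look with the wrist camera.

```bash
cat >> h.py <<'E'
def tri(*obs):
    "least-squares crossing point of rays (d,uv); returns point and rms miss"
    A=np.zeros((3,3)); b=np.zeros(3); L=[]
    for d,uv in obs:
        r=ray(d,uv); r/=np.linalg.norm(r); P=np.eye(3)-np.outer(r,r); e=np.array(d["eye"]); A+=P; b+=P@e; L.append((P,e))
    p=np.linalg.solve(A,b); return p,np.sqrt(np.mean([np.sum((P@(p-e))**2) for P,e in L]))
def bedR(psi,th=np.pi/6):
    "columns bed x,y,z in world; slope falls along heading psi"
    return (R.from_euler('z',psi)*R.from_euler('y',th)).as_matrix()
def toolori(Rb,flip=1):
    "tool z along -bed z, tool y along flip*(bed y)"
    z=-Rb[:,2]; y=flip*Rb[:,1]; return R.from_matrix(np.column_stack([np.cross(y,z),y,z])).as_euler('xyz')
E
python3 - <<'E'
from h import *
t=robot.get_image("top"); s=robot.get_image("scene")
T=lambda X,Y:(370+X/4,195+Y/4); S=lambda X,Y:(170+(X-360)/3.71,170+Y/3.71)
for n,a,b in[("fence+y",(145,35),(530,430)),("fence-y",(286,62),(395,393)),("up+y",(100,408),(649,75)),("knob",(225,287),(522,84))]:
    p,e=tri((t,T(*a)),(s,S(*b))); print(n,p.round(1),round(e,1))
print(robot.current_eef_rot())
o=np.array([640,-220,90.])
for psi in(-.17,):
  Rb=bedR(psi)
  for f in(1,-1):
    for h in(20,100,200): print(f,h,robot.inverse_kinematics((o+Rb@[-80,0,h]).tolist(),toolori(Rb,f).tolist()))
E
```

```text
fence+y [ 656.6 -231.2   77.2] 5.0
fence-y [ 635.3 -330.9   75.7] 1.5
up+y [ 404.7 -177.3  176.6] 0.5
knob [ 475.  -246.7  237.4] 1.1
[-3.14097261e+00 -1.37251591e-04  2.68982669e+00]
1 20 [-0.44521432  0.79623152  0.94223919 -0.14443657  1.90699858 -1.85858502]
1 100 [-0.43213506  0.85540531  0.66322268 -0.15310572  2.12635857 -1.8803164 ]
1 200 None
-1 20 [-0.44521432  0.79623152  0.94223919 -0.14443657  1.90699858  1.28300763]
-1 100 [-0.43213506  0.85540531  0.66322268 -0.15310572  2.12635857  1.26127625]
-1 200 None
```

Heading is about -0.21 rad, and the fence (102 mm long) and the upper corner (L=272 mm) both agree with the drawing. Now the close look.

```bash
cat > look.py <<'E'
from h import *
import pickle
o=toolori(bedR(-.21,0),-1).tolist(); V=[]
for i,(x,y) in enumerate([(520,-250),(440,-235)]):
    robot.move_ptp([x,y,370],o) if i==0 else robot.move_linear([x,y,370],speed=200)
    robot.sleep(.2); d=robot.get_image("wrist"); V.append(d); print(d["fovy"],d["eye"],d["orientation"],robot.current_tcp_pos(),robot.current_t())
pickle.dump(V,open("V.pkl","wb"))
cv2.imwrite("pics/w1.png",np.hstack([cv2.resize(v["img"],(400,300),interpolation=cv2.INTER_AREA) for v in V]))
E
python3 look.py
```

```text
70.05154712855091 [ 598.71516013 -265.92357035  534.79460443] [ 2.85027257e+00 -7.76705830e-07 -1.77929281e+00] [ 520.19441375 -249.567972    369.96983801] 3.4
70.05154712855091 [ 519.41573713 -251.8392485   534.35993404] [ 2.84995790e+00  3.17472583e-04 -1.77988777e+00] [ 440.76981496 -235.18648989  369.50333219] 4.2083
```

View pics/w1.png

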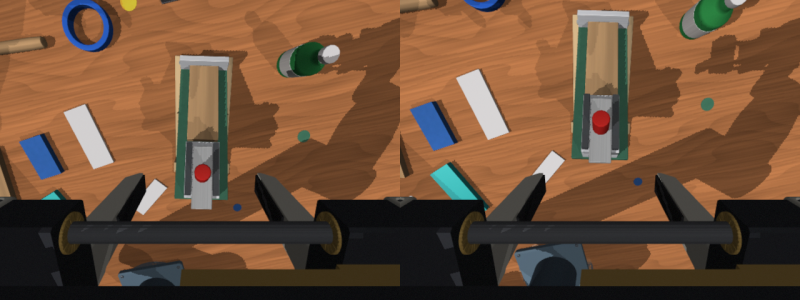

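Both wrist views show the jig square-on: the fence at about (328,98) and (325,28) full-res, the knob at (325,276) and (320,192). I'll enlarge both to read the corners.

```bash
python3 - <<'E'
import pickle,cv2,numpy as np
V=pickle.load(open("V.pkl","rb"))
a=V[0]["img"][80:230,270:380]; b=V[1]["img"][10:160,270:380]
cv2.imwrite("pics/w2.png",np.hstack([cv2.resize(x,(396,540),interpolation=cv2.INTER_CUBIC) for x in(a,b)]))
# knob blobs
for v in V:
    h=cv2.cvtColor(v["img"],cv2.COLOR_BGR2HSV); m=cv2.inRange(h,(0,180,60),(6,255,255))|cv2.inRange(h,(172,180,60),(180,255,255)); m[:, :290]=0; m[:,370:]=0;m[330:]=0
    c=max(cv2.findContours(m,0,2)[0],key=cv2.contourArea); print(cv2.boundingRect(c))
E
```

```text
(312, 263, 26, 28)
(308, 177, 28, 38)
```

View pics/w2.png

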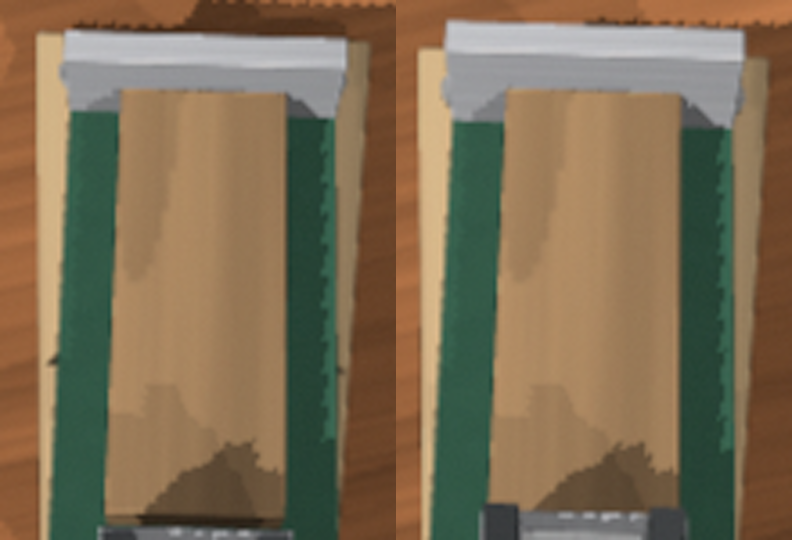

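The crops show the board's upper corners at the fence ((121,90),(285,95) and (112,90),(283,94) in crop px), the fence feet, and the fence top edges. Triangulating.

```bash
python3 - <<'E'
from h import *
import pickle
from scipy.optimize import least_squares
V=pickle.load(open("V.pkl","rb"))
a=lambda p:(270+p[0]/3.6-.4,80+p[1]/3.6-.4); b=lambda p:(270+p[0]/3.6-.4,10+p[1]/3.6-.4)
pts={ "bb+":((0,30,16),(121,90),(112,90)),"bb-":((0,-30,16),(285,95),(283,94)),
"ff+":((0,50,0),(70,111),(58,122)),"ff-":((0,-50,0),(335,120),(334,128)),
"ft+":((0,50,30),(63,60),(50,50)),"ft-":((0,-50,30),(347,68),(348,58))}
W={}
for k,(m,p,q) in pts.items():
    w,e=tri((V[0],a(p)),(V[1],b(q))); W[k]=w; print(k,w.round(1),round(e,2))
for i in("bb","ff","ft"): print(i,np.linalg.norm(W[i+"+"]-W[i+"-"]).round(1),np.arctan2(*(W[i+"-"]-W[i+"+"])[:2]*[1,-1]).round(4))
# board up-slope end, single view, and knob top (bounding-box middle of the top disc)
res=[]
def f(s):
    Rb=bedR(s[3]); r=[]
    for m,p,q in pts.values():
        w=s[:3]+Rb@np.array(m,float); r+=list(proj(V[0],w)-a(p))+list(proj(V[1],w)-b(q))
    for p,y in(((105,515),30),((285,519),-30)): r+=list(proj(V[0],s[:3]+Rb@[-160,y,16.])-a(p))
    return np.array(r)
s=least_squares(f,[625,-277,43,-.21],loss="soft_l1"); print("point alignment",s.x.round(4),"px rms",np.sqrt(np.mean(f(s.x)**2)).round(2)); print(f(s.x).reshape(-1,2).round(1).tolist())
k,e=tri((V[0],(325,276)),(V[1],(322,191))); print("knob",k,e,"in bed",bedR(s.x[3]).T@(k-s.x[:3]))
t=robot.get_image("top"); p,e=tri((t,(426.3,266.8)),(V[0],(325,276))); print("knob2",p,e,bedR(s.x[3]).T@(p-s.x[:3]))
E
```

```text
bb+ [ 640.7 -253.    57.8] 0.31
bb- [ 626.7 -310.1   60.5] 0.06
ff+ [ 639.  -232.1   41.7] 0.19
ff- [ 615.1 -327.4   49.3] 0.38
ft+ [ 653.5 -235.6   69.3] 0.25
ft- [ 630.3 -332.    70.6] 0.15
bb 58.9 -0.2409
ff 98.5 -0.2457
ft 99.2 -0.2362
point alignment [ 6.268512e+02 -2.801413e+02  4.370140e+01 -2.340000e-01] px rms 0.47
[[-0.1, -0.6], [-0.6, -0.7], [0.4, -0.8], [0.6, -0.4], [-0.3, 0.4], [-0.7, 0.2], [0.2, -0.1], [0.8, 0.7], [-0.2, 0.5], [-0.6, 0.5], [0.1, 0.4], [0.3, 0.6], [-0.1, -0.5], [0.1, -0.3]]
knob [ 473.2950253  -244.14862292  235.22438515] 0.23621000678210433 in bed [-232.34835718   -0.59525203   87.00530606]
knob2 [ 474.77966118 -244.9527215   239.3467367 ] 0.33576712823449867 [-232.99736904   -1.03317399   91.39068045]
```

The bed is solved (0.5 px rms). The widths read 58.9, 98.5 and 99.2 against 60, 100 and 100 mm, and the knob lands at bed (-233, -1, 91), so the latch is about 43 mm out. Now I pick the sheet, checking its position in the wrist camera first.

```bash
cat >> h.py <<'E'
O=np.array([626.9,-280.1,43.7]); PSI=-.234; RB=bedR(PSI)
def bed(x,y,z): return (O+RB@np.array([x,y,z],float)).tolist()
PO=toolori(RB,-1).tolist()
def st(m=""): print(m,"t",round(robot.current_t(),2),"tcp",np.round(robot.current_tcp_pos(),1),"w",round(robot.current_gripper_width()*93,1),"ff",np.round(robot.current_finger_force(),1),"F",np.round(robot.current_contact_force(),1))
def inbed(): return (RB.T@(np.array(robot.current_tcp_pos())-O)).round(1)
def pick(lo,hi,c,yaw,h,ztcp):
    o=toolori(bedR(yaw,0),-1).tolist(); robot.move_ptp([c[0]-75,c[1],190],o); robot.sleep(.2)
    d=robot.get_image("wrist"); u,v=proj(d,[c[0],c[1],h]).astype(int); print("expect px",u,v)
    (x,y,a,b),t=rect(d,lo,hi,(max(u-190,0),max(v-190,0),u+190,min(v+190,320)),h); print("wrist rect",x,y,a,b,t)
    if abs(a-160)<5 and abs(b-60)<5 and np.hypot(x-c[0],y-c[1])<12: c=[x,y]; o=toolori(bedR(np.radians(t),0),-1).tolist()
    else: cv2.imwrite("pics/chk.png",d["img"]); return False
    robot.move_ptp([c[0],c[1],60],o)
    print(robot.move_linear([c[0],c[1],ztcp],speed=60,f_stop=10)); st("down")
    robot.move_gripper(0); robot.sleep(.2); st("shut")
    robot.move_linear([c[0],c[1],120],speed=100); st("lift"); return True
E
python3 - <<'E'
from h import *
import pickle
V=pickle.load(open("V.pkl","rb")); print(rect(V[0],(0,0,150),(180,60,255),(90,150,190,280),6))
print(pick((0,0,150),(180,50,255),[529.8,37.4],.127,6,2))
E
```

```text
(array([530.2,  36.4, 159.4,  59.6]), 7.316763877868652)
expect px 328 142
wrist rect 530.6 37.5 158.2 59.0 7.320866107940674
False
down t 7.52 tcp [531.   37.5   2.3] w 92.8 ff 0.0 F [ 0.6 -0.3  1.4]
shut t 8.36 tcp [530.6  37.5   2.1] w 59.2 ff 30.0 F [-0.7 -0.8  1.5]
lift t 9.69 tcp [530.1  37.6 119.3] w 59.6 ff 30.0 F [-0.7  0.6 -1.2]
True
```

```bash
cat >> h.py <<'E'
def place(zt):
    "zt: bed height of the TCP when the part lies down"
    robot.move_ptp(bed(-86,110,zt+75),PO); robot.move_linear(bed(-86,0,zt+60),speed=120)
    robot.move_linear(bed(-86,0,zt+8),speed=60); robot.sleep(.2); st("above"); print(inbed())
    print(robot.move_linear(bed(-86,0,zt-4),speed=12,f_stop=3)); st("touch"); print(inbed())
    x,y,z=inbed(); 
    robot.move_linear(bed(-86,0,z+2),speed=15); robot.sleep(.2)
    print(robot.move_linear(bed(-74,0,z+2),speed=12,f_stop=3)); st("fence"); q=inbed(); print(q)
    robot.move_linear(bed(q[0]-.7,0,z+2),speed=15)
    print(robot.move_linear(bed(q[0]-.7,0,z-3),speed=10,f_stop=3)); st("down"); print(inbed())
def shot(n):
    d=robot.get_image("wrist"); cv2.imwrite(f"pics/{n}.png",d["img"])
E
python3 - <<'E'
from h import *
place(18.1)
E
```

```text
above t 12.92 tcp [ 567.4 -266.   109.6] w 59.3 ff 30.0 F [-0.5  0.2 -0.4]
[-85.9  -0.1  26.5]
True
touch t 13.53 tcp [ 564.  -265.1  103.7] w 59.3 ff 30.0 F [2.2 0.1 5.9]
[-86.   -0.   19.6]
True
fence t 14.72 tcp [ 570.  -266.3  101.3] w 59.1 ff 30.0 F [-1.2  0.2 -0.3]
[-79.5   0.2  20.6]
True
down t 15.3 tcp [ 569.  -266.3  100.8] w 59.3 ff 30.0 F [ 2.2 -0.5  4.7]
[-80.1   0.   19.6]
```

Contact is 1.5 mm above the predicted height and the fence touch is at -79.5, both consistent. I release and check.

```bash
python3 - <<'E'
from h import *
robot.move_gripper(.85); st("open"); x,y,z=inbed()
robot.move_linear(bed(x,0,z+90),speed=100); robot.sleep(.1)
d=robot.get_image("wrist"); st(); cv2.imwrite("pics/s1.png",d["img"])
# sheet edges on its top plane
r=rect(d,(0,0,130),(180,50,255),(150,0,500,330),0); print(r)
c=np.array([proj(d,bed(a,b,22+1.5)) for a,b in((0,30),(0,-30),(-160,30),(-160,-30))]).round(0); print(c.tolist())
E
```

```text
open t 15.87 tcp [ 568.5 -266.    99.5] w 78.8 ff 0.0 F [-0.4  0.5 -0.4]
 t 17.07 tcp [ 611.9 -276.5  177. ] w 79.3 ff 0.0 F [0.5 0.  0.5]
(array([ 427.4, -230.6,  358.9,  118.7]), -13.132575988769531)
[[277.0, 136.0], [364.0, 136.0], [284.0, 336.0], [356.0, 336.0]]
```

View pics/s1.png

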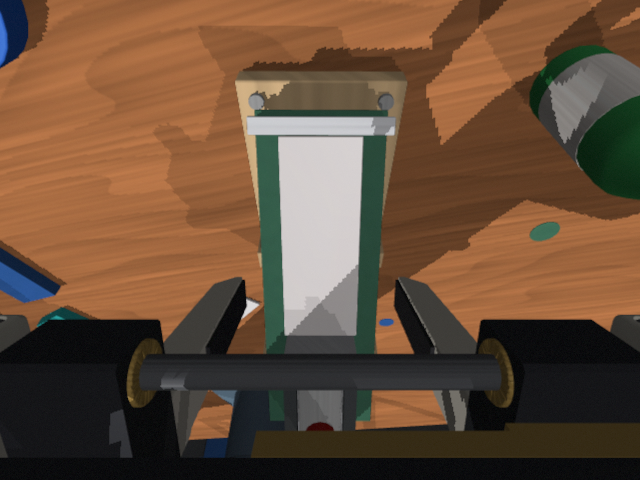

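The sheet's corners are at (277,136), (364,136), (284,336) and (357,336), exactly where predicted: flat, flush and at the fence. Now the board.

```bash
python3 - <<'E'
from h import *
robot.move_linear(bed(-90,110,110),speed=200)
robot.move_gripper(1)
print(pick((8,40,120),(24,138,255),[479.8,319.7],-.161,16,3))
E
```

```text
expect px 306 143
wrist rect 480.2 318.8 158.0 59.8 -9.212699890136719
False
down t 22.22 tcp [480.5 319.    3.3] w 93.4 ff 0.0 F [ 0.  -0.   0.7]
shut t 23.04 tcp [480.2 318.8   3.1] w 59.9 ff 30.0 F [-1.  -0.4  1.7]
lift t 24.36 tcp [479.7 318.6 119.2] w 59.1 ff 30.0 F [ 0.1  0.1 -2. ]
True
```

```bash
python3 - <<'E'
from h import *
place(26.6)
E
```

```text
above t 28.52 tcp [ 571.5 -267.   116.9] w 59.6 ff 30.0 F [-0.4  0.7 -1.5]
[-85.9  -0.1  35. ]
True
touch t 29.2 tcp [ 567.4 -265.9  109.7] w 59.8 ff 30.0 F [ 1.8 -0.4  4.7]
[-86.    0.   26.6]
True
fence t 30.38 tcp [ 573.  -267.1  107.6] w 59.6 ff 30.0 F [-1.   0.1  0.1]
[-80.    0.2  27.6]
True
down t 30.96 tcp [ 572. -267.  107.] w 59.9 ff 30.0 F [ 1.6 -0.2  4.8]
[-80.6   0.   26.6]
```

```bash
python3 - <<'E'
from h import *
robot.move_gripper(.85); st("open"); x,y,z=inbed()
robot.move_linear(bed(x,0,z+90),speed=100); robot.sleep(.1)
d=robot.get_image("wrist"); st(); cv2.imwrite("pics/b1.png",d["img"])
print(np.array([proj(d,bed(a,b,38+1.5)) for a,b in((0,30),(0,-30),(-160,30),(-160,-30))]).round(0).tolist())
for p in((-285,0,130),(-285,0,65),(-205,0,65)): print(robot.inverse_kinematics(bed(*p),PO))
E
```

```text
open t 31.52 tcp [ 571.5 -266.7  105.6] w 79.0 ff 0.0 F [-0.7  0.3  0. ]
 t 32.72 tcp [ 614.8 -277.2  183. ] w 79.0 ff 0.0 F [-0.   0.2 -0.9]
[[276.0, 135.0], [365.0, 135.0], [283.0, 342.0], [357.0, 342.0]]
[-0.58145815  0.49872139  1.10577637 -0.19081904  2.02714448  1.18196107]
[-0.59854159  0.46543034  1.29414786 -0.1877441   1.87163742  1.19538606]
[-0.56393784  0.61526407  1.14148337 -0.17091427  1.88048765  1.22993121]
```

View pics/b1.png

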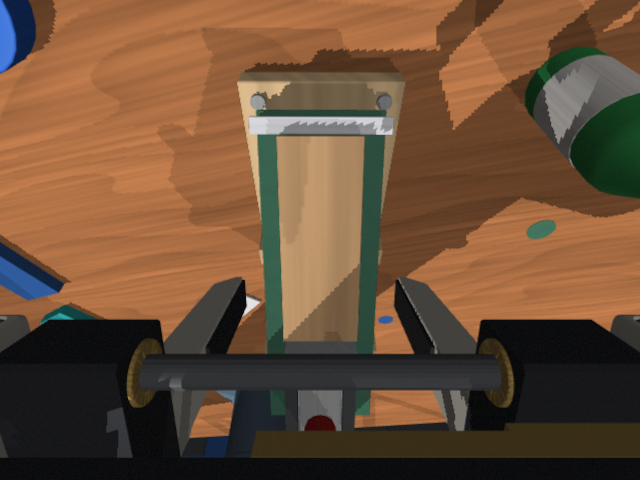

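The board's corners are at (276,135), (365,135), (283,342) and (357,342), matching the prediction, so it lies flush on the sheet. Now I push the slide home from behind the knob.

```bash
python3 - <<'E'
from h import *
robot.move_linear(bed(-150,0,140),speed=120); robot.move_gripper(0)
robot.move_linear(bed(-285,0,130),speed=120)
print(robot.move_linear(bed(-285,0,66),speed=60,f_stop=8)); st("behind")
print(robot.move_linear(bed(-258,0,66),speed=50,f_stop=12)); print(inbed())
print(robot.move_linear(bed(-195,0,66),speed=30,f_stop=15)); st("push"); print(inbed())
E
```

```text
False
behind t 37.25 tcp [ 419.2 -230.7  243.6] w 0.6 ff 0.0 F [ 0.3 -0.9  0.5]
False
[-257.9    0.    65.9]
True
push t 39.38 tcp [ 480.1 -245.1  206.6] w 0.6 ff 1.4 F [-0.9  0.8  2.9]
[-212.1   -0.    65.6]
```

It stopped firmly at x=-212, where the knob's back plus half the finger puts home. I back off and verify.

```bash
python3 - <<'E'
from h import *
robot.move_linear(bed(-240,0,66),speed=60); robot.move_linear(bed(-240,0,130),speed=100)
robot.move_ptp([440,-235,370],toolori(bedR(-.21,0),-1).tolist()); robot.sleep(.3)
d=robot.get_image("wrist"); st()
h=cv2.cvtColor(d["img"],cv2.COLOR_BGR2HSV); m=cv2.inRange(h,(0,180,60),(6,255,255))|cv2.inRange(h,(172,180,60),(180,255,255)); m[:,:250]=0;m[:,400:]=0;m[330:]=0
print("knob box",cv2.boundingRect(max(cv2.findContours(m,0,2)[0],key=cv2.contourArea)))
print("knob top expected home/4mm out:",proj(d,bed(-190,0,92.5)),proj(d,bed(-194,0,92.5)),"corners",[proj(d,bed(a,b,39.5)).round().tolist() for a,b in((0,30),(0,-30))])
cv2.imwrite("pics/end.png",cv2.resize(d["img"][0:300,230:430],(400,600),interpolation=cv2.INTER_CUBIC))
E
```

```text
t 41.76 tcp [ 440.7 -235.2  368. ] w 0.6 ff 0.0 F [0.  0.1 0.6]
knob box (310, 132, 27, 41)
knob top expected home/4mm out: [322.99333597 142.94199556] [322.89887002 147.08871542] corners [[300.0, 15.0], [351.0, 17.0]]
```

View pics/end.png

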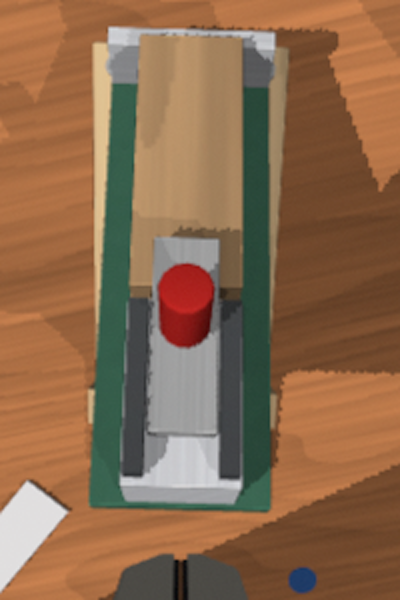

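The tongue now covers the stack's end and the knob top's centre is at row 144. Home would be 142.9 and 4 mm out would be 147.1, so the slide is home. Handing in.

```bash
python3 -c "
from h import *
print(robot.hand_in())"
```

```text
the job is handed in; nothing more can be done
None
```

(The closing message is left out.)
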